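Seat the layout template on the light box and switch it on

ROBOT

A 7-joint arm with a two-finger parallel gripper is mounted at the origin on the work surface. World frame = base frame: x ahead of the robot, y to its left, z up, the work surface at z = 0. Lengths are in m, angles in rad, forces in N, time in s.
With the tool pointing down it reaches from about 0.4 to 0.9 m from the base axis. Payload 5.5 kg.
Tool frame: the origin (TCP) lies midway between the tips of the shut fingers; the grasp point (between the pads) lies 19 mm behind it; z points along the fingers, y is the line along which they close (so a half turn about z gives the same grasp; the last joint's range is limited). The gripper opens to 85 mm and grips with 20 to 120 N. Pads are 22 mm wide; open, the fingers measure 114 mm over their backs; the gripper's body (76 mm by 85 mm) begins 54 mm behind the grasp point. The pads swing forward as they close: fully open they stand 13 mm farther back than shut.
Start: joints at [-0.849, 0.501, -0.427, 1.55, 0.221, 1.138, -0.21], TCP at [0.288, 0.583, 0.231] pointing down, gripper open.
Joint ranges: [-2.88, 2.88], [-0.31, 2.03], [-1.54, 1.56], [0.2, 2.42], [-1.41, 4.55], [0.19, 2.02], [-2.57, 2.57]. Speed limits (rad/s): [2.57, 2.57, 3.14, 3.14, 3.14, 3.14, 3.14].

INTERFACE

Orientations are given as [roll, pitch, yaw] about the fixed x, y, z axes, in that order (R = Rz(yaw) Ry(pitch) Rx(roll)).
In Python, from rig import telemetry, optics, arm gives the robot as it stands.
- The arm moves only by the shell command python3 -m crank 'ROWS' [FORCE]. ROWS is a JSON object of lists of equal length, an entry for each row: "fingers": the closure, from -1 (fully open) to 1 (shut); "offset": the shift along the tool's x, y, z in units of 500 mm (1.0 is 500 mm), a list of three; "turn": the turn about the tool's z in units of 180 degrees (1.0 is 180 degrees). A call has 1 to 12 rows; each row is the pose to reach, as a shift and turn from the pose commanded when the call began, along the tool's axes at that moment, turning the shorter way round; what a row does not reach only later rows make up. A row lasts 1/12 s, in which the tool goes at most 41.7 mm and 7.16 degrees, less where a joint would pass 70% of its speed; a pose out of reach is approached as far as the arm can. A call with a number of a shift or a turn outside -1 to 1 is refused whole. A call with a gripper value outside its range is refused whole. The fingers move at their own pace and stop on an object; FORCE is the grip in N (left out, the last holds). Time passes only in rows, so rows that repeat a pose let the fingers close. It gives the time, the measured TCP pose, the force, the opening and the grip force at its end, in the units of the state.
- telemetry.get_state(): the state, without advancing time (a new reading comes with each control period).
- optics.snapshot(name): name is "scene" or "top"; returns the picture (420x560x3 uint8, blue, green, red); there is no depth.
- optics.get_calibration(name): a dict with "fx", "fy", "cx", "cy" (pixels), "eye" and "attitude" of the camera in the world. Camera axes: x right, y down, z forward; pixel columns grow to the right and rows downward; lengths in m; the calibration is good to about 2 mm. A picture is of the moment at which its call begins. get_calibration takes no time and is no camera call.
- arm.sign_off(): hands the job in; it is judged then, once.
The state is a dict: "time_s": time; "qpos": joint angles; "qvel": joint speeds; "joint_efforts": joint torques, N m; "ee_pos": TCP position; "orientation": TCP orientation; "wrist_force": force on the tool from outside, world axes, zero at the start; "torque": the same for the moment, N m; "grip_width": opening from 0.0 (shut) to 1.0 (fully open); "gripper_force": force on a finger pad.
Only numpy, scipy, OpenCV 4.12 (cv2) and the standard library are available. Lean on these libraries where they do the work, as an engineer would, in place of code of your own. Each camera call takes 0.05 s, during which the arm holds its last target. There are 200 camera calls.

TASK

Take the larger yellow template by its upright rib and lower it gently onto the light box so that both its holes go over the two steel pins and it lies fully home, flat on the white panel (either way round). Then let go of it and flip the light box's toggle switch over to its other side, so that it snaps across and stays. Leave all the other things on the table and on the light box where they are.

Things in the scene. Friction and masses are not known exactly. Their poses are not given: they have to be found in the camera images.
- template_grip (a point): Larger yellow template, loose, 0.2 kg: plate 80 (x) x 160 (y) x 8 mm with two 13 mm through holes at y = -60 and +60 mm (small dark dots are decoration). A solid upright rib, 14 (x) x 60 (y) mm, its top 48 mm above the underside, is the grip. Point: in the rib at mid template, 34 mm above the underside. z up, y along holes and rib. Symmetric under half a turn.
- seat (a point): Point on the light box's top face half-way between its pins, 45 mm above the table. The box: grey housing with white panel, fixed, 220 (x) x 240 (y) x 45 mm, its centre 30 mm to the -x side of this point. z up, y along the line of the pins, towards pin_left. When home, the template's underside lies on this face.
- pin_left (a point): Tip of one of the two upright steel pins of the light box: 9 mm in diameter, 25 mm high above the top face, the last 7 mm tapering to 3 mm. It stands 60 mm to the +y side of seat. Same axes as seat.
- pin_right (a point): Tip of the other pin, alike, 60 mm to the -y side of seat (pins 120 mm apart).
- switch_base (a point): Foot of the toggle switch on the light box's top face, 100 mm to the -x side of seat; same axes. Dark bezel 26 x 44 mm, 2 mm high; steel collar 16 mm in diameter, top 6 mm above the face. The steel bat pivots 2 mm above this point and swings along y, from the -y side (off) to the +y side (on).
- toggle_tip (a point): Centre of the 11 mm ball at the end of the switch bat, 40 mm from the pivot; the bat is 7.6 mm thick. At either end of its swing it stands about 37 mm above pivot and 16 mm to the side of it.
- toggle (a joint): Angle of the switch bat in rad: 0 off (leaning to the box's -y side, as at the start), 0.4 upright, 0.8 on (leaning to +y). A spring drives it away from upright to the nearer end, so once past 0.4 it snaps over; about 0.6 N at the tip moves it.
- beam_a: Bystander: a mint green toy beam 72 x 14 x 12 mm, lying loose on the light box's top about 90 mm to the +y side of the switch; origin under its middle.
- spare: Bystander: a smaller yellow template, 60 x 110 mm with a rib 38 mm high; its holes are only 70 mm apart and do not suit the pins. Origin under its middle.
- beam_b: Bystander: a mint green beam 84 x 14 x 12 mm lying on the table near the template's +x edge; origin under its middle.
- driver_a: Bystander: a small blue-handled screwdriver, 140 mm long, lying on the table near the template's -x edge; origin under its middle.
- driver_b: Bystander: a small blue-handled screwdriver, 140 mm long, lying to the far left; origin under its middle.
- can: Bystander: a black drink can standing upright, 54 mm in diameter, 155 mm high; origin under its middle.
- hexkey: Bystander: a dark bent hex key about 100 mm long, lying beyond the light box; origin at the middle of its long leg.
Not all that is in view belongs to the job. What is shaped like the part that bears template_grip but red is not meant.

How it is judged:
On the way, in this order (a step that is already met when the one before it is completed fails the run):
1. the template lies home on both pins, let go of, with the switch still off (horizontal distance between template_grip and seat below 0.005 m and angle between the y axis of template_grip and the y axis of seat, either way round below 0.06 rad and z of template_grip in the frame of seat between 0.03 and 0.0365 m and angle between template_grip's own z axis and vertical below 0.04 rad and value of joint toggle below 0.25 rad and contact force between the fingers and template below 0.3 N), for 0.2 s.
2. the switch is flipped to on (value of joint toggle above 0.65 rad), for 0.2 s.
At the end, for the whole second after the job is handed in: The template rests on both pins: its middle within 5 mm of half-way between them, turned less than 0.06 rad from their line (either way round), underside within 2.5 mm of the panel, tilt under 0.04 rad, at rest; the switch bat stands on the on side (above 0.65 rad) (horizontal distance between template_grip and seat below 0.005 m and angle between the y axis of template_grip and the y axis of seat, either way round below 0.06 rad and z of template_grip in the frame of seat between 0.03 and 0.0365 m and angle between template_grip's own z axis and vertical below 0.04 rad and value of joint toggle above 0.65 rad and linear speed of template below 0.02 m/s); the robot touches nothing.
It fails at once if the template is dropped or slammed onto the light box (faster than 0.4 m/s close above it) (horizontal distance between template_grip and seat below 0.04 m and z of template_grip in the frame of seat below 0.06 m and linear speed of template above 0.4 m/s).
It fails at once if the switch is flipped before the template is home (not (horizontal distance between template_grip and seat below 0.005 m and angle between the y axis of template_grip and the y axis of seat, either way round below 0.06 rad and z of template_grip in the frame of seat between 0.03 and 0.0365 m and angle between template_grip's own z axis and vertical below 0.04 rad) and value of joint toggle above 0.45 rad).
It fails at once if another thing on the table or light box is pushed away by more than 30 mm (distance of any of spare, beam_a, beam_b, driver_a, driver_b, can, hexkey from where it was at the start of the episode above 0.03 m).
It also fails if it takes over 51 s, if anything falls off the work surface, if the arm or the gripper's body presses on something with over 40 N, if the wrist force passes 120 N, or if a joint passes its speed limit or range.

## Working session

There is one attempt and no reset: what is moved stays moved. The work goes in short steps, Python scripts to look and compute and a shell command to move; the robot and the scene stay as the last step left them, time stands still between calls to the robot, and variables do not carry over. Pictures are saved under pics/ and viewed, at most 10 in all, crops included, and the job is handed in when it is done.

```bash
mkdir -p pics; ls; python3 - <<'E'
from rig import telemetry, optics, arm
import cv2
for n in("scene","top"):
    im=optics.snapshot(n); cv2.imwrite(f"pics/{n}0.png",im); print(n,optics.get_calibration(n))
print(telemetry.get_state())
E
```

```text
pics
scene {'fx': 529.9176999665016, 'fy': 529.9176999665016, 'cx': 286.75906759365574, 'cy': 206.65794890833817, 'eye': array([1.08778259, 0.62780148, 1.06259352]), 'attitude': array([-2.44770809,  0.01961475,  2.30872373])}
top {'fx': 501.97002016149753, 'fy': 501.97002016149753, 'cx': 279.7475204633071, 'cy': 208.6943931637591, 'eye': array([0.40228993, 0.07579054, 1.47553409]), 'attitude': array([-3.07212755,  0.01372914, -1.54407161])}
{'time_s': 0.1, 'qpos': array([-0.84877978,  0.5017628 , -0.42678259,  1.55132635,  0.22079808,
        1.13829508, -0.21028559]), 'qvel': array([ 0.00084385, -0.00286689, -0.0001451 , -0.00369159,  0.00093553,
        0.00013833, -0.00031177]), 'joint_efforts': array([-1.14182057e-02, -5.70812595e+01, -5.83893478e+00, -2.81745762e+01,
        1.04934565e-02,  5.53481470e-03, -1.13189313e-05]), 'ee_pos': array([0.28765317, 0.58220119, 0.23036335]), 'orientation': array([-3.13985135e+00, -5.67818381e-05,  2.68281234e+00]), 'wrist_force': array([0.68776097, 0.04565394, 0.49027248]), 'torque': array([-0.03175543,  0.02929155,  0.00205227]), 'gripper_force': 0.0, 'grip_width': 0.9949958558167482}
```

View pics/scene0.png

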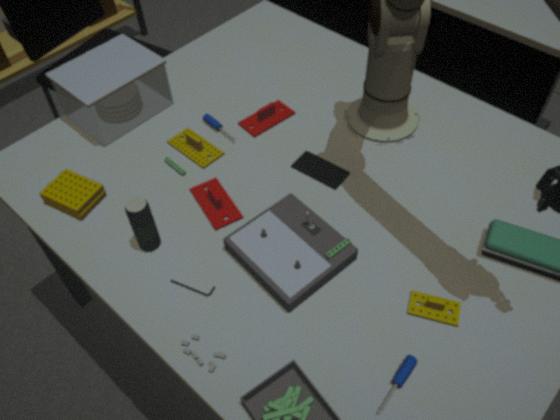

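View pics/top0.png

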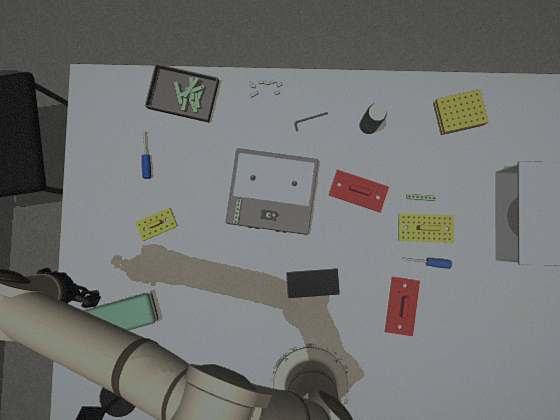

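The top view shows the large template at about (427,228) and the box with pins at about (253,178) and (294,183). The switch is at (269,215) and the spare at (157,223). In the scene view the template is at (195,147), with pins at (264,231) and (297,264). I'll enlarge these areas.

```bash
cat > h.py <<'E'
import numpy as np, cv2
from scipy.spatial.transform import Rotation as Ro
from rig import telemetry, optics
C={n:optics.get_calibration(n) for n in("scene","top")}
def ray(n,p):
    c=C[n]; d=Ro.from_euler('xyz',c['attitude']).as_matrix()@np.array([(p[0]-c['cx'])/c['fx'],(p[1]-c['cy'])/c['fy'],1.])
    return np.array(c['eye']),d/np.linalg.norm(d)
def plane(n,p,z):
    e,d=ray(n,p); return e+d*(z-e[2])/d[2]
def tri(ps,pt):
    a,u=ray('scene',ps); b,v=ray('top',pt)
    s=np.linalg.lstsq(np.c_[u,-v],b-a,rcond=None)[0]
    P,Q=a+u*s[0],b+v*s[1]; return (P+Q)/2,np.linalg.norm(P-Q)
def proj(n,X):
    c=C[n]; q=Ro.from_euler('xyz',c['attitude']).as_matrix().T@(np.array(X)-c['eye']); return np.array([q[0]/q[2]*c['fx']+c['cx'],q[1]/q[2]*c['fy']+c['cy']])
E
python3 - <<'E'
import cv2,numpy as np
def crop(f,x,y,w,h,s): return cv2.resize(cv2.imread(f)[y:y+h,x:x+w],(400,300),interpolation=cv2.INTER_CUBIC)
a=crop('pics/top0.png',387,198,80,60,5);b=crop('pics/top0.png',222,146,100,75,4)
c=crop('pics/scene0.png',155,117,80,60,5);d=crop('pics/scene0.png',220,185,140,105,3)
cv2.imwrite('pics/c.png',np.vstack([np.hstack([a,b]),np.hstack([c,d])]))
E
```

```text
(no output)
```

View pics/c.png

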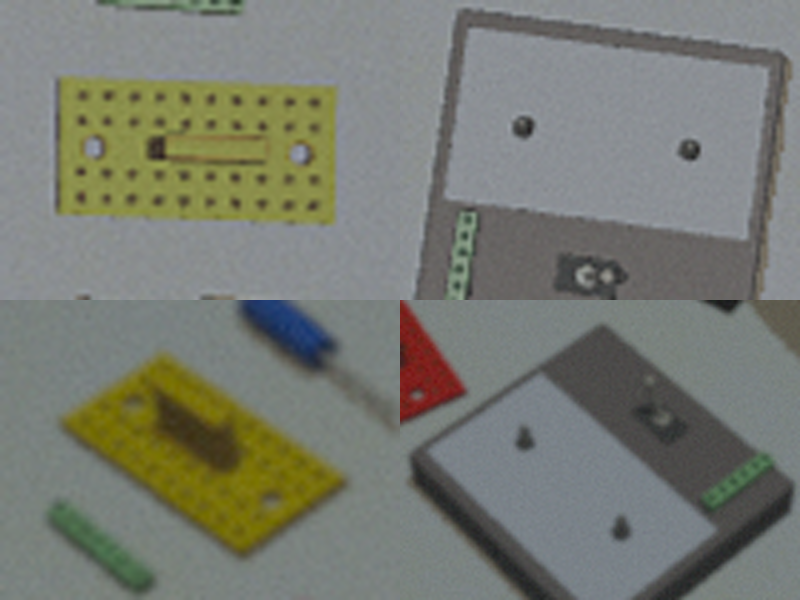

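The crops show the template's holes at top (405.6,227.6) and (447.2,228.6), and its rib top centred at (430,228). The pins are at top (252.5,177.8) and (294.5,183.3), with tips in the scene view at (263,230) and (297,261). Next I'll refine these with masks.

```bash
cat > m.py <<'E'
from h import *
def blob(im,p,r,f):
    """subpixel weighted centroid of darkness/whiteness around p"""
    x0,y0=int(p[0]-r),int(p[1]-r); k=im[y0:y0+2*r+1,x0:x0+2*r+1].astype(float)
    w=np.clip(f(k),0,None); n=cv2.connectedComponentsWithStats((w>w.max()*.35).astype(np.uint8))
    w=w*(w>w.max()*.35); ys,xs=np.mgrid[:2*r+1,:2*r+1]
    return np.array([(xs*w).sum(),(ys*w).sum()])/w.sum()+[x0,y0],[ys[w>0].min()+y0,ys[w>0].max()+y0],int((w>0).sum())
dark=lambda k:np.median(k.mean(2))-k.mean(2)-10
white=lambda k:(k[...,0]-np.median(k[...,0])-20)
E
python3 - <<'E'
from m import *
t=cv2.imread('pics/top0.png');s=cv2.imread('pics/scene0.png')
print('pins');T=[blob(t,p,5,dark) for p in((252.5,177.7),(294.5,183.2))]; S=[blob(s,p,6,dark) for p in((264,233),(297,264))]
for a,b in zip(T,S): print(a,b,tri(b[0],a[0]))
print('holes');T=[blob(t,p,3,white) for p in((405.6,227.6),(447.2,228.6))]; S=[blob(s,p,3,white) for p in((181.6,138.4),(209,157))]
for a,b in zip(T,S): print(a,b,tri(b[0],a[0]),plane('top',a[0],.006),plane('scene',b[0],.006))
for n,im in(('top',t),('scene',s)):
    hsv=cv2.cvtColor(im,cv2.COLOR_BGR2HSV); y=((abs(hsv[...,0].astype(int)-28)<8)&(hsv[...,1]>100)).astype(np.uint8)
    y=cv2.morphologyEx(y,cv2.MORPH_CLOSE,np.ones((7,7)))
    for c in cv2.findContours(y,0,2)[0]:
        if cv2.contourArea(c)>300: print(n,cv2.minAreaRect(c),cv2.contourArea(c))
    # panel
    if n=='top':
        g=im[140:250,215:335]; m=(g.mean(2)<125).astype(np.uint8); print(np.unique(g.mean(2).astype(int)//10,return_counts=True))
E
```

```text
pins
(array([252.55771169, 177.50882056]), [np.int64(175), np.int64(180)], 21) (array([263.27007772, 233.78821244]), [np.int64(230), np.int64(237)], 36) (array([0.60197312, 0.1444611 , 0.150204  ]), np.float64(0.07521860556566766))
(array([294.1046867 , 183.20275089]), [np.int64(181), np.int64(185)], 20) (array([296.88685259, 264.95358566]), [np.int64(261), np.int64(268)], 38) (array([ 0.56173628,  0.09431091, -0.05689669]), np.float64(0.08969078240366236))
holes
(array([405.11336032, 227.06072874]), [np.int64(226), np.int64(228)], 9) (array([181.        , 137.75438596]), [np.int64(137), np.int64(138)], 4) (array([ 0.48588301, -0.27597038,  0.0888622 ]), np.float64(0.07849479741724699)) [ 0.4597018  -0.26840237  0.006     ] [ 0.46174016 -0.38772655  0.006     ]
(array([446.19960474, 228.27470356]), [np.int64(227), np.int64(230)], 9) (array([208.82580645, 157.2       ]), [np.int64(156), np.int64(158)], 6) (array([ 0.43471543, -0.37739571, -0.07543292]), np.float64(0.08775351899487445)) [ 0.45929916 -0.3877091   0.006     ] [ 0.46230069 -0.26647984  0.006     ]
top ((425.99163818359375
[... 499 characters left out ...]
41589355469), (52.630226135253906, 23.768491744995117), 14.03624439239502) 1139.5
scene ((72.25453186035156, 192.96266174316406), (59.12348556518555, 40.906028747558594), 25.34617805480957) 1891.0
scene ((194.97802734375, 147.25399780273438), (52.62029266357422, 24.602516174316406), 34.69515609741211) 1039.5
scene ((467.2906494140625, 70.64762115478516), (118.22565460205078, 51.19197463989258), 44.02897644042969) 1289.0
scene ((367.0, 21.5), (43.0, 24.0), 90.0) 514.5
scene ((340.3594665527344, 11.443246841430664), (25.525875091552734, 38.31480407714844), 81.02737426757812) 369.5
scene ((57.23176574707031, 20.112945556640625), (69.07415008544922, 152.74893188476562), 67.16634368896484) 5128.5
```

```bash
python3 - <<'E'
from m import *
np.set_printoptions(precision=4,suppress=True)
T=np.array([[252.56,177.51],[294.10,183.20]]);S=np.array([[296.89,264.95],[263.27,233.79]])
for a,b in zip(T,S): print('pin',tri(b,a),plane('top',a,.057),plane('scene',b,.057),'tip',tri(b-[0,3.2],a))
TH=np.array([[405.11,227.06],[446.2,228.27]]);SH=np.array([[208.83,157.2],[181.,137.75]])
for a,b in zip(TH,SH): print('hole',tri(b,a))
# rib top ends: top view, scene view (crop readings)
print('ribtop', [tri(s,t) for s,t in(((155+236/5,117+115/5),(387+166/5,198+149/5)),((155+152/5,117+82/5),(387+268/5,198+151/5)))])
print('rect', plane('top',(425.99,227.74),.008),plane('scene',(194.98,147.25),.008))
t=cv2.imread('pics/top0.png')
# box outline in the top view: dark rim + panel -> light/dark edges
g=t[140:250,215:335].mean(2); print('bg',np.median(g))
m=((g<112)).astype(np.uint8); m=cv2.morphologyEx(m,cv2.MORPH_CLOSE,np.ones((3,3)))
c=max(cv2.findContours(m,0,2)[0],key=cv2.contourArea); r=cv2.minAreaRect(c);print(r,cv2.contourArea(c))
for p in cv2.boxPoints(r): print(p+[215,140],plane('top',p+[215,140],.045))
E
```

```text
pin (array([0.5887, 0.1784, 0.0469]), np.float64(2.0519367580147128e-05)) [0.5874 0.1777 0.057 ] [0.5937 0.1828 0.057 ] tip (array([0.5874, 0.1775, 0.0576]), np.float64(0.0003204333511390285))
pin (array([0.5754, 0.0589, 0.0465]), np.float64(5.4754963880827575e-05)) [0.5741 0.0591 0.057 ] [0.5807 0.0648 0.057 ] tip (array([0.5742, 0.0589, 0.0579]), np.float64(0.0004964918489607665))
hole (array([ 0.46  , -0.2694,  0.0023]), np.float64(0.00041560541258241625))
hole (array([ 0.46  , -0.389 ,  0.0039]), np.float64(0.0016968295920576483))
ribtop [(array([ 0.4549, -0.2989,  0.0474]), np.float64(0.006529718114093519)), (array([ 0.4585, -0.3631,  0.0355]), np.float64(0.0016019236082569976))]
rect [ 0.4592 -0.3285  0.008 ] [ 0.4625 -0.3248  0.008 ]
bg 142.0
((57.659996032714844, 51.37999725341797), (85.70133972167969, 77.49889373779297), 8.130102157592773) 6396.0
[224.76 223.68] [0.4543 0.2539 0.045 ]
[235.72 146.96] [0.6765 0.2299 0.045 ]
[320.56 159.08] [ 0.6472 -0.0153  0.045 ]
[309.6 235.8] [0.4262 0.0111 0.045 ]
```

```bash
cat > go.py <<'E'
import sys
from h import *
def rel(x,y,z,yaw):
    s=telemetry.get_state(); R=Ro.from_euler('xyz',s['orientation']).as_matrix()
    d=R.T@(np.array([x,y,z])-s['ee_pos'])/.5
    t=-(yaw-s['orientation'][2]); t=(t+np.pi)%(2*np.pi)-np.pi
    print('t',round(s['time_s'],2),'pos',s['ee_pos'].round(4),'rpy',s['orientation'].round(4),'w',round(s['grip_width'],3),'F',s['wrist_force'].round(2),'q7',s['qpos'][6].round(2))
    print('offset',d.round(4),'turn',round(t/np.pi,4))
if __name__=='__main__': rel(*map(float,sys.argv[1:]))
E
python3 go.py .47 .14 .25 1.566
```

```text
t 0.1 pos [0.2877 0.5822 0.2304] rpy [-3.1399e+00 -1.0000e-04  2.6828e+00] w 0.995 F [0.69 0.05 0.49] q7 -0.21
offset [-0.7186 -0.6315 -0.0382] turn 0.3555
```

```bash
python3 -m crank '{"fingers":[0,0,0,0,0,0,0,0,0,0,0,0],"offset":[[-0.719,-0.632,-0.038],[-0.719,-0.632,-0.038],[-0.719,-0.632,-0.038],[-0.719,-0.632,-0.038],[-0.719,-0.632,-0.038],[-0.719,-0.632,-0.038],[-0.719,-0.632,-0.038],[-0.719,-0.632,-0.038],[-0.719,-0.632,-0.038],[-0.719,-0.632,-0.038],[-0.719,-0.632,-0.038],[-0.719,-0.632,-0.038]],"turn":[0.356,0.356,0.356,0.356,0.356,0.356,0.356,0.356,0.356,0.356,0.356,0.356]}'; python3 go.py .4602 -.328 .15 1.566
```

```text
time_s: 1.1
ee_pos: [0.4717, 0.1344, 0.2504]
orientation: [3.141, 0.002, 1.559]
wrist_force: [0.4, -0.1, 1.2]
grip_width: 0.5
gripper_force: 0.0
t 1.1 pos [0.4717 0.1344 0.2504] rpy [3.1410e+00 2.1000e-03 1.5585e+00] w 0.5 F [ 0.43 -0.12  1.23] q7 -0.35
offset [-0.9245 -0.0117  0.2027] turn -0.0024
```

```bash
python3 -m crank '{"fingers":[0,0,0,0,0,0,0,0,0,0,0,0],"offset":[[-0.9245,-0.012,0.1],[-0.9245,-0.012,0.1],[-0.9245,-0.012,0.1],[-0.9245,-0.012,0.1],[-0.9245,-0.012,0.1],[-0.9245,-0.012,0.1],[-0.9245,-0.012,0.1],[-0.9245,-0.012,0.1],[-0.9245,-0.012,0.1],[-0.9245,-0.012,0.1],[-0.9245,-0.012,0.2],[-0.9245,-0.012,0.2]],"turn":[-0.002,-0.002,-0.002,-0.002,-0.002,-0.002,-0.002,-0.002,-0.002,-0.002,-0.002,-0.002]}'; python3 -m crank '{"fingers":[0,0,0],"offset":[[0,0,0],[0,0,0],[0,0,0]],"turn":[0,0,0]}'; python3 go.py .4602 -.328 .016 1.566
python3 - <<'E'
from h import *
im=[cv2.resize(optics.snapshot(n)[y:y+90,x:x+120],(400,300)) for n,x,y in(('top',370,180),('scene',140,90))]
cv2.imwrite('pics/g.png',np.hstack(im))
E
```

```text
time_s: 2.1
ee_pos: [0.4606, -0.326, 0.1497]
orientation: [3.14, 0.002, 1.567]
wrist_force: [-0.5, 0.8, -0.4]
grip_width: 0.5
gripper_force: 0.0
time_s: 2.35
ee_pos: [0.4615, -0.321, 0.1502]
orientation: [-3.141, -0.001, 1.571]
wrist_force: [-0.1, -0.3, 0.6]
grip_width: 0.496
gripper_force: 0.0
t 2.35 pos [ 0.4615 -0.321   0.1502] rpy [-3.1411e+00 -1.0000e-03  1.5713e+00] w 0.496 F [-0.07 -0.31  0.65] q7 0.68
offset [-0.0142 -0.0024  0.2685] turn 0.0017
```

View pics/g.png

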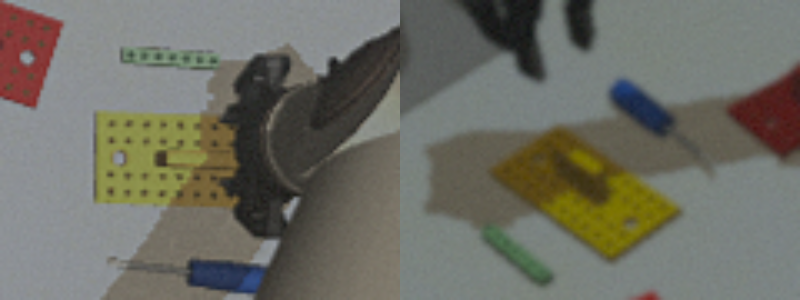

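Top view: the rib is between and below the fingers, which straddle it, and beam_b and driver_a are just outside the finger line. I'll check the parallax numerically and go down part way.

```bash
python3 -c "
from h import *
for X in((.4615,-.321,.15),(.4615,-.321,.20),(.4602,-.328,.048)): print(proj('top',X),proj('scene',X))"
python3 -m crank '{"fingers":[0,0,0,0,0,0,0,0,0],"offset":[[-0.014,-0.002,0.06],[-0.014,-0.002,0.12],[-0.014,-0.002,0.15],[-0.014,-0.002,0.17],[-0.014,-0.002,0.18],[-0.014,-0.002,0.18],[-0.014,-0.002,0.18],[-0.014,-0.002,0.18],[-0.014,-0.002,0.18]],"turn":[0.0017,0.0017,0.0017,0.0017,0.0017,0.0017,0.0017,0.0017,0.0017]}'; python3 go.py .4602 -.328 .016 1.566
python3 - <<'E'
from h import *
im=[cv2.resize(optics.snapshot(n)[y:y+90,x:x+120],(400,300)) for n,x,y in(('top',370,180),('scene',140,90))]
cv2.imwrite('pics/g2.png',np.hstack(im))
E
```

```text
[438.07726081 225.10082951] [188.04602882 108.99733623]
[444.02258113 224.37370252] [184.90173371  93.9113634 ]
[429.7209032  226.94975168] [192.65834022 135.99986743]
time_s: 3.2
ee_pos: [0.4612, -0.3294, 0.0616]
orientation: [3.14, 0.001, 1.566]
wrist_force: [-0.4, 0.3, 0.0]
grip_width: 0.496
gripper_force: 0.0
t 3.2 pos [ 0.4612 -0.3294  0.0616] rpy [3.1395e+00 1.1000e-03 1.5656e+00] w 0.496 F [-0.45  0.28  0.04] q7 0.73
offset [ 0.0029 -0.0023  0.0912] turn -0.0001
```

View pics/g2.png

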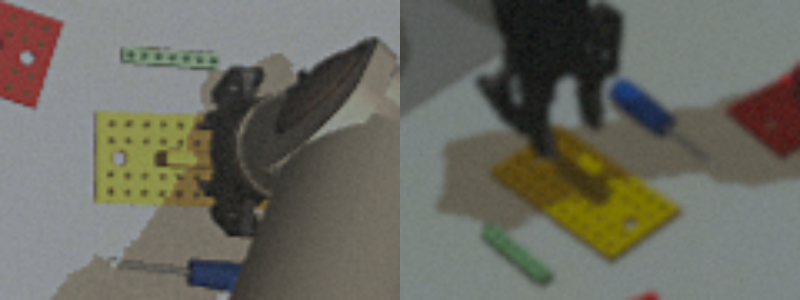

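Scene view: the two fingertips at about (163+140…, just above the plate) stand either side of the rib, clear of the beam and driver. Descend and grip.

```bash
python3 -m crank '{"fingers":[0,0,0,0,0,0,0,0],"offset":[[0.003,-0.002,0.02],[0.003,-0.002,0.04],[0.003,-0.002,0.06],[0.003,-0.002,0.075],[0.003,-0.002,0.085],[0.003,-0.002,0.09],[0.003,-0.002,0.09],[0.003,-0.002,0.09]],"turn":[0,0,0,0,0,0,0,0]}' ; python3 -m crank '{"fingers":[0.3,0.5,0.6,0.7,0.8,1,1,1,1,1,1,1],"offset":[[0,0,0],[0,0,0],[0,0,0],[0,0,0],[0,0,0],[0,0,0],[0,0,0],[0,0,0],[0,0,0],[0,0,0],[0,0,0],[0,0,0]],"turn":[0,0,0,0,0,0,0,0,0,0,0,0]}' 50; python3 go.py .4602 -.328 .016 1.566
```

```text
time_s: 3.97
ee_pos: [0.4592, -0.3275, 0.0151]
orientation: [-3.141, -0.0, 1.565]
wrist_force: [-0.2, -0.2, 0.1]
grip_width: 0.498
gripper_force: 0.0
time_s: 4.97
ee_pos: [0.4596, -0.3276, 0.0158]
orientation: [3.141, 0.0, 1.565]
wrist_force: [-0.8, 0.8, 5.7]
grip_width: 0.157
gripper_force: 49.6
t 4.97 pos [ 0.4596 -0.3276  0.0158] rpy [3.1409e+00 3.0000e-04 1.5654e+00] w 0.157 F [-0.84  0.82  5.7 ] q7 0.75
offset [-0.0007  0.0011 -0.0004] turn -0.0002
```

```bash
python3 -m crank '{"fingers":[1,1,1,1,1,1,1,1,1,1],"offset":[[0,0,-0.02],[0,0,-0.06],[0,0,-0.12],[0,0,-0.18],[0,0,-0.24],[0,0,-0.3],[0,0,-0.33],[0,0,-0.35],[0,0,-0.35],[0,0,-0.35]],"turn":[0,0,0,0,0,0,0,0,0,0]}'; python3 go.py .5812 .1185 .17 1.459
```

```text
time_s: 5.8
ee_pos: [0.4589, -0.327, 0.1898]
orientation: [-3.141, -0.0, 1.566]
wrist_force: [0.1, -0.1, -3.0]
grip_width: 0.156
gripper_force: 49.1
t 5.8 pos [ 0.4589 -0.327   0.1898] rpy [-3.1411e+00 -5.0000e-04  1.5655e+00] w 0.156 F [ 0.07 -0.07 -2.99] q7 0.68
offset [0.8923 0.2399 0.04  ] turn 0.0339
```

```bash
python3 -m crank '{"fingers":[1,1,1,1,1,1,1,1,1,1,1,1],"offset":[[0.03,0.01,0],[0.09,0.025,0],[0.17,0.045,0],[0.25,0.065,0],[0.33,0.09,0],[0.41,0.11,0],[0.49,0.13,0],[0.57,0.155,0],[0.65,0.175,0],[0.73,0.195,0],[0.79,0.21,0],[0.83,0.225,0]],"turn":[0,0,0,0,0.01,0.01,0.02,0.02,0.03,0.034,0.034,0.034]}'; python3 -m crank '{"fingers":[1,1,1,1,1,1],"offset":[[0.03,0.008,0.01],[0.05,0.015,0.02],[0.06,0.015,0.04],[0.06,0.015,0.04],[0.06,0.015,0.04],[0.06,0.015,0.04]],"turn":[0,0,0,0,0,0]}'; python3 go.py .5812 .1185 .13 1.459
python3 - <<'E'
from h import *
a=optics.snapshot('top');b=optics.snapshot('scene');cv2.imwrite('pics/t1.png',a);cv2.imwrite('pics/s1.png',b)
cv2.imwrite('pics/p.png',np.hstack([cv2.resize(a[140:260,210:370],(400,300),interpolation=cv2.INTER_CUBIC),cv2.resize(b[160:280,210:370],(400,300),interpolation=cv2.INTER_CUBIC)]))
E
```

```text
time_s: 6.8
ee_pos: [0.5723, 0.0922, 0.1877]
orientation: [-3.137, -0.001, 1.464]
wrist_force: [0.0, -0.1, -2.3]
grip_width: 0.159
gripper_force: 49.0
time_s: 7.3
ee_pos: [0.5844, 0.1136, 0.1698]
orientation: [-3.141, 0.001, 1.456]
wrist_force: [0.3, -0.1, -2.8]
grip_width: 0.158
gripper_force: 48.9
t 7.3 pos [0.5844 0.1136 0.1698] rpy [-3.1405e+00  1.4000e-03  1.4558e+00] w 0.158 F [ 0.34 -0.1  -2.81] q7 -0.3
offset [ 0.0092 -0.0075  0.0795] turn -0.001
```

View pics/p.png

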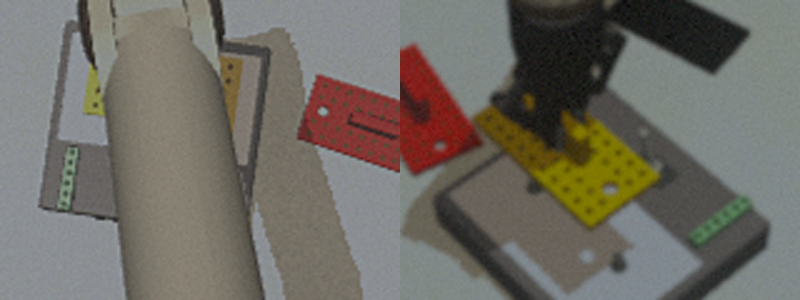

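The scene view shows the held template level, with its +y hole at about (294.4,235.2). The left pin is below it at about (297.5,262). The top view is blocked by the arm, so I'll compare the hole with where kinematics puts it.

```bash
python3 - <<'E'
from m import *
np.set_printoptions(precision=4,suppress=True)
s=cv2.imread('pics/s1.png'); h=blob(s,(294.4,235.2),4,white); print(h)
h=h[0]
p=np.array([.5844,.1136]); yd=np.array([np.cos(1.4558),np.sin(1.4558)])
z=.1698-.016+.006
print('hole seen',plane('scene',h,z)[:2],'kin',p+.06*yd)
s0=cv2.imread('pics/scene0.png')
# pin mask details, 4x neighbourhoods
for c in((297,264),(263,233)):
    k=s0[c[1]-7:c[1]+8,c[0]-5:c[0]+6].mean(2).astype(int); print(c); print(k)
for zz in(.045,.07):
  for q in((.5874,.1777),(.5741,.0591)): print(zz,proj('scene',(*q,zz)),proj('top',(*q,zz)))
E
```

```text
(array([293.5981, 235.5296]), [np.int64(234), np.int64(237)], 20)
hole seen [0.5933 0.1738] kin [0.5913 0.1732]
(297, 264)
[[132 131 128 131 129 127 130 129 127 126 129]
 [125 129 129 130 130 127 131 127 130 128 130]
 [128 128 129 127 122 121 121 127 129 125 126]
 [127 127 128 124 107 103 109 120 128 128 129]
 [129 127 125 106  89  80  89 111 125 125 132]
 [130 129 119  98  74  72  77 104 118 128 132]
 [133 129 118  92  68  64  69  91 112 127 125]
 [128 121 103  80  61  57  63  77 100 122 132]
 [125 112  87  66  59  51  61  67  92 116 124]
 [125 111  89  61  53  55  57  65  93 114 128]
 [130 116  97  67  55  58  61  76  96 119 128]
 [127 127 111  87  76  72  80  97 116 122 131]
 [129 129 116 116 106 104 106 119 123 128 128]
 [128 130 129 124 127 122 123 127 129 127 129]
 [127 128 130 130 126 126 133 129 127 130 129]]
(263, 233)
[[132 129 130 129 130 128 129 131 128 129 126]
 [131 127 131 125 125 125 126 128 129 130 129]
 [129 130 127 123 115 116 119 129 127 129 127]
 [128 126 127 114  98  97 104 117 124 132 125]
 [128 130 126 107  85  76  82 105 120 128 128]
 [133 130 119 104  80  67  73  96 118 124 129]
 [132 127 120  94  75  61  68  89 112 127 125]
 [128 124 112  88  66  60  65  73  97 118 128]
 [127 120 100  72  57  54  60  62  87 113 126]
 [128 123  96  67  55  58  56  61  79 107 129]
 [132 125 110  85  69  61  64  78  90 115 128]
 [133 126 123 106  93  90  91 105 117 123 129]
 [132 128 126 123 119 113 121 124 124 125 126]
 [129 130 131 128 127 129 128 127 128 127 131]
 [128 131 130 125 133 129 126 127 130 127 130]]
0.045 [297.0642 264.8767] [252.8336 178.0676]
0.045 [263.7423 233.8811] [294.0238 183.7007]
0.07 [297.0124 258.7155] [252.2381 176.9134]
0.07 [263.1814 227.532 ] [294.1538 182.6437]
```

```bash
python3 go.py .5818 .119 .095 1.459; python3 -m crank '{"fingers":[1,1,1,1,1,1,1,1,1],"offset":[[0.011,-0.006,0.04],[0.011,-0.006,0.08],[0.011,-0.006,0.11],[0.011,-0.006,0.13],[0.011,-0.006,0.14],[0.011,-0.006,0.148],[0.011,-0.006,0.148],[0.011,-0.006,0.148],[0.011,-0.006,0.148]],"turn":[-0.001,-0.001,-0.001,-0.001,-0.001,-0.001,-0.001,-0.001,-0.001]}'; python3 go.py .5818 .119 .095 1.459
python3 - <<'E'
from m import *
b=optics.snapshot('scene');cv2.imwrite('pics/s2.png',b)
cv2.imwrite('pics/q.png',cv2.resize(b[215:287,240:336],(800,600),interpolation=cv2.INTER_CUBIC))
s=telemetry.get_state();p=s['ee_pos'];yw=s['orientation'][2]
print(proj('scene',(p[0]+.06*np.cos(yw),p[1]+.06*np.sin(yw),p[2]-.010)))
E
```

```text
t 7.4 pos [0.585  0.1141 0.1706] rpy [3.1411e+00 5.0000e-04 1.4561e+00] w 0.156 F [ 0.24  0.02 -2.21] q7 -0.3
offset [ 0.0091 -0.0076  0.1512] turn -0.0009
time_s: 8.15
ee_pos: [0.5833, 0.1218, 0.0973]
orientation: [3.14, -0.001, 1.462]
wrist_force: [0.9, 0.3, -2.2]
grip_width: 0.153
gripper_force: 49.0
t 8.15 pos [0.5833 0.1218 0.0973] rpy [ 3.1400e+00 -6.0000e-04  1.4616e+00] w 0.153 F [ 0.85  0.32 -2.2 ] q7 -0.3
offset [-0.0059 -0.0024  0.0045] turn 0.0008
[297.53969144 255.95220323]
```

View pics/q.png

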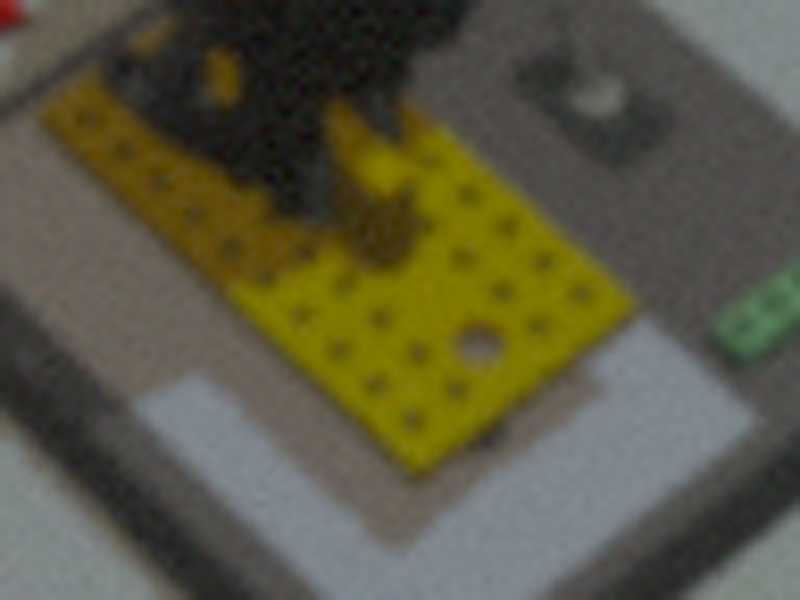

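The hole in hand is at (297.6,256.2), which matches the kinematics (297.5,256.0). The scene camera is therefore trustworthy here, and I'll use it on the pin tips seen in the first picture.

```bash
python3 - <<'E'
from m import *
np.set_printoptions(precision=4,suppress=True)
for dz in(0,):
  A=plane('scene',(296.9,260.1),.07);B=plane('scene',(263.0,229.0),.07)
  A2=plane('scene',(297,266.4),.045);B2=plane('scene',(263.4,235.1),.045)
  print(A,B,(A+B)/2,np.linalg.norm(A-B)); print(A2,B2,(A2+B2)/2)
  d=A-B; print(np.arctan2(d[1],d[0]))
# independent: hole now
b=cv2.imread('pics/s2.png'); print(blob(b,(297.6,256.2),3,white))
# panel centroid/pin offset in top: dark blob thresholds
t=cv2.imread('pics/top0.png').mean(2).astype(int)
print(t[173:183,247:259]);print(t[179:189,289:301])
E
```

```text
[0.5904 0.18   0.07  ] [0.5775 0.0618 0.07  ] [0.5839 0.1209 0.07  ] 0.11888512058954827
[0.5906 0.1803 0.045 ] [0.5773 0.061  0.045 ] [0.5839 0.1207 0.045 ]
1.4625744195166288
(array([296.9937, 256.5375]), [np.int64(256), np.int64(257)], 6)
[[147 145 143 144 147 140 146 142 140 148 142 145]
 [143 144 143 148 148 150 148 149 145 145 140 145]
 [144 146 142 151 115  84  88  99 142 146 143 146]
 [144 146 144 109  88 111  72  50 101 145 146 144]
 [144 144 156  93  69  84  68  46  93 143 145 139]
 [145 143 151  87  60  61  55  35 115 140 148 146]
 [147 141 147 110  68  58  59  65 135 145 141 141]
 [144 146 148 142 127 103  94 131 147 149 145 142]
 [148 144 146 148 145 140 141 145 144 140 146 146]
 [145 142 142 145 142 146 146 144 144 145 146 139]]
[[143 143 144 144 144 147 147 144 143 143 140 145]
 [140 142 144 148 136 132 148 149 144 143 144 143]
 [139 146 149 110  81  87  79 117 144 147 144 144]
 [146 147 138  85  68 111  75  69 136 145 147 145]
 [142 150 119  75  65  79  64  41 138 145 144 143]
 [146 146 112  73  62  57  52  69 139 141 146 146]
 [144 148 145 115  69  57  46 112 140 145 141 143]
 [143 143 147 143 140 122 136 143 146 146 141 141]
 [142 144 140 145 146 143 150 142 145 144 141 145]
 [143 141 146 143 143 145 141 143 144 143 143 143]]
```

```bash
python3 go.py .583 .12 .078 1.461; python3 -m crank '{"fingers":[1,1,1,1,1,1,1,1,1],"offset":[[-0.003,-0.001,0.0],[-0.003,-0.001,0.01],[-0.003,-0.001,0.015],[-0.003,-0.001,0.02],[-0.003,-0.001,0.025],[-0.003,-0.001,0.03],[-0.003,-0.001,0.035],[-0.003,-0.001,0.035],[-0.003,-0.001,0.035]],"turn":[0,0,0,0,0,0,0,0,0]}' ; python3 go.py .583 .12 .078 1.461
```

```text
t 8.2 pos [0.5833 0.1219 0.0972] rpy [ 3.1400e+00 -7.0000e-04  1.4616e+00] w 0.156 F [-0.47  0.37 -2.71] q7 -0.3
offset [-0.0038 -0.0002  0.0385] turn 0.0002
time_s: 8.95
ee_pos: [0.5816, 0.1203, 0.0785]
orientation: [-3.141, 0.0, 1.462]
wrist_force: [0.1, -1.1, -2.0]
grip_width: 0.157
gripper_force: 49.0
t 8.95 pos [0.5816 0.1203 0.0785] rpy [-3.1410e+00  2.0000e-04  1.4617e+00] w 0.157 F [ 0.08 -1.13 -2.03] q7 -0.29
offset [-0.0002  0.0028  0.001 ] turn 0.0002
```

No contact 7 mm down on the pins, so I'll centre slightly and continue.

```bash
python3 -m crank '{"fingers":[1,1,1,1,1,1,1,1,1],"offset":[[0,0.001,0.003],[0,0.0015,0.006],[0,0.0015,0.009],[0,0.0015,0.012],[0,0.0015,0.015],[0,0.0015,0.018],[0,0.0015,0.021],[0,0.0015,0.021],[0,0.0015,0.021]],"turn":[0,0,0,0,0,0,0,0,0]}' ; python3 go.py .583 .12 .061 1.461
```

```text
time_s: 9.7
ee_pos: [0.5825, 0.1202, 0.0682]
orientation: [-3.141, 0.0, 1.462]
wrist_force: [0.4, -0.0, -2.0]
grip_width: 0.154
gripper_force: 49.0
t 9.7 pos [0.5825 0.1202 0.0682] rpy [-3.1413e+00  1.0000e-04  1.4617e+00] w 0.154 F [ 0.44 -0.03 -1.96] q7 -0.29
offset [-0.0003  0.0011  0.0143] turn 0.0002
```

```bash
python3 -m crank '{"fingers":[1,1,1,1,1,1,1,1],"offset":[[0,0,0.003],[0,0,0.006],[0,0,0.009],[0,0,0.012],[0,0,0.014],[0,0,0.015],[0,0,0.015],[0,0,0.015]],"turn":[0,0,0,0,0,0,0,0]}' ; python3 go.py .583 .12 .061 1.461
```

```text
time_s: 10.37
ee_pos: [0.5825, 0.1202, 0.0609]
orientation: [-3.141, 0.0, 1.462]
wrist_force: [-1.2, -0.8, -0.6]
grip_width: 0.155
gripper_force: 49.2
t 10.37 pos [0.5825 0.1202 0.0609] rpy [-3.1414  0.      1.4616] w 0.155 F [-1.19 -0.77 -0.64] q7 -0.29
offset [-0.0002  0.0011 -0.0003] turn 0.0002
```

```bash
python3 -m crank '{"fingers":[1,1,1],"offset":[[0,0,0.001],[0,0,0.002],[0,0,0.002]],"turn":[0,0,0]}' ; python3 -m crank '{"fingers":[0.6,0.5,0.4,0.3,0.2,0.2,0.2],"offset":[[0,0,0],[0,0,0],[0,0,0],[0,0,0],[0,0,0],[0,0,0],[0,0,0]],"turn":[0,0,0,0,0,0,0]}' ; python3 -m crank '{"fingers":[0.2,0.2,0.2,0.2,0.2,0.2,0.2,0.2],"offset":[[0,0,-0.03],[0,0,-0.06],[0,0,-0.1],[0,0,-0.15],[0,0,-0.2],[0,0,-0.24],[0,0,-0.24],[0,0,-0.24]],"turn":[0,0,0,0,0,0,0,0]}' 
python3 - <<'E'
from m import *
b=optics.snapshot('scene');a=optics.snapshot('top');cv2.imwrite('pics/s3.png',b);cv2.imwrite('pics/t3.png',a)
cv2.imwrite('pics/r.png',np.hstack([cv2.resize(a[140:260,210:370],(400,300),interpolation=cv2.INTER_CUBIC),cv2.resize(b[180:300,220:380],(400,300),interpolation=cv2.INTER_CUBIC)]))
E
```

```text
time_s: 10.62
ee_pos: [0.5825, 0.1202, 0.0608]
orientation: [-3.141, -0.0, 1.462]
wrist_force: [-4.3, -0.3, 8.2]
grip_width: 0.155
gripper_force: 50.6
time_s: 11.2
ee_pos: [0.5826, 0.1202, 0.0597]
orientation: [-3.142, 0.0, 1.462]
wrist_force: [0.3, -0.7, 0.8]
grip_width: 0.399
gripper_force: 0.0
time_s: 11.87
ee_pos: [0.5836, 0.1204, 0.1812]
orientation: [3.139, -0.001, 1.462]
wrist_force: [-0.4, 0.2, 0.1]
grip_width: 0.403
gripper_force: 0.0
```

View pics/r.png

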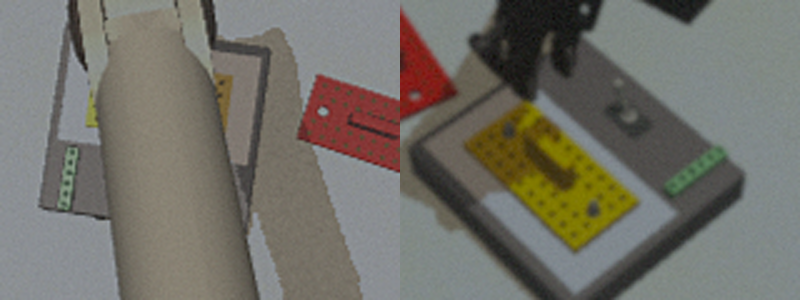

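The template lies flat with both pins showing through its holes, at right-crop (508,130) and (593,209). The bat ball is still off at about scene (307,213). Next is the switch.

```bash
python3 - <<'E'
from m import *
print('ball pred',proj('scene',(.4818,.115,.084)),'top',proj('top',(.4818,.115,.084)))
s0=cv2.imread('pics/scene0.png'); t0=cv2.imread('pics/top0.png')
s3=cv2.imread('pics/s3.png')
print(s3[208:218,301:313].mean(2).astype(int)); 
print(t0[209:221,260:280].mean(2).astype(int))
E
python3 go.py .4787 .0863 .18 1.461
```

```text
ball pred [306.7348102  213.17001312] top [273.2797049  214.55479424]
[[ 71  72  75  74  71  77  77  87 103 115 125 132]
 [ 72  78  74  73  77  76  78  80  90  99 118 126]
 [ 70  75  77  77  78  79  80  75  76  86  91 107]
 [ 78  74  73  76  81  85  94  81  79  79  81  90]
 [ 74  77  76  78  85 101 104  98  84  77  77  81]
 [ 76  80  75  74  86  94  99  98  86  75  76  73]
 [ 74  75  77  74  78  85  88  84  78  76  75  80]
 [ 76  78  73  75  67  68  72  74  73  75  75  75]
 [ 79  76  77  74  72  69  65  72  73  74  76  78]
 [ 75  74  76  76  69  68  64  75  74  77  77  79]]
[[101  93  83  89  78  99 105 102 107 106 107  99 105 104 101 100 100 101
  102  99]
 [102  84  71  67  78  79  73  71  74  62  84  83  96 107 108 101 103 103
  101 103]
 [104  84  65  67  67  67  68  66  62  62  70  72  75  80  70  72  90 101
  102 101]
 [104  77  69  72  68  67  68  77 112 100  55  62  65  62  64  69  69  99
  105  99]
 [101  86  69  68  69  63 111 138 148 131  99  70  63 101  94  59  52  71
  104 102]
 [105  83  69  69  65  72 139 136 102  89  86  66 108 136 126  74  54  67
   74  97]
 [ 92  73  69  71  69  61 140 153  95  75  79  69 113 140 138  87  60  69
   64  97]
 [ 87  73  72  71  70  69 106 147 125 121 100  62  65 112  98  69  49  65
   89 105]
 [ 80  66  66  63  73  65  74  91 113 115  85  69  67  71  74  74  91 101
  103 105]
 [ 93  72  71  74  66  67  63  67  72  77  63  60  70  74  70  72  99 106
  102 101]
 [101  97 101  98 100  83  84  70  62  66  79  71  73  72  68  66 100 105
  101 102]
 [103 101 105 102 104 103 103  98  97  96  99 103  82  82  63  49  96 102
  101 104]]
t 11.97 pos [0.5818 0.1201 0.1789] rpy [-3.1402e+00  4.0000e-04  1.4617e+00] w 0.401 F [-0.87 -0.01  0.18] q7 -0.31
offset [-0.0897 -0.1977 -0.0019] turn 0.0002
```

Ball seen at (306.8,212.7) in scene and (273,214.5) in top; predictions match.

```bash
python3 -m crank '{"fingers":[1,1,1,1,1,1,1,1,1,1],"offset":[[-0.03,-0.06,0],[-0.06,-0.13,0],[-0.09,-0.18,0],[-0.09,-0.198,0],[-0.09,-0.198,0],[-0.09,-0.198,0],[-0.09,-0.198,0],[-0.09,-0.198,0],[-0.09,-0.198,0],[-0.09,-0.198,0]],"turn":[0,0,0,0,0,0,0,0,0,0]}';python3 -m crank '{"fingers":[1,1,1,1,1,1,1,1],"offset":[[0,0,0.06],[0,0,0.12],[0,0,0.17],[0,0,0.2],[0,0,0.21],[0,0,0.21],[0,0,0.21],[0,0,0.21]],"turn":[0,0,0,0,0,0,0,0]}'; python3 go.py .4787 .0863 .073 1.461
python3 -c "
from h import *
b=optics.snapshot('scene')
cv2.imwrite('pics/u.png',cv2.resize(b[180:270,270:390],(800,600),interpolation=cv2.INTER_CUBIC))"
```

```text
time_s: 12.8
ee_pos: [0.4799, 0.0865, 0.1796]
orientation: [-3.142, 0.0, 1.462]
wrist_force: [-0.6, -0.4, 0.1]
grip_width: 0.0
gripper_force: 0.0
time_s: 13.47
ee_pos: [0.4805, 0.0865, 0.0759]
orientation: [3.14, -0.001, 1.462]
wrist_force: [-0.1, -0.0, 0.3]
grip_width: -0.001
gripper_force: 0.0
t 13.47 pos [0.4805 0.0865 0.0759] rpy [ 3.1396e+00 -8.0000e-04  1.4616e+00] w -0.001 F [-0.05 -0.01  0.26] q7 -0.28
offset [-0.0007 -0.0035  0.0058] turn 0.0002
```

View pics/u.png

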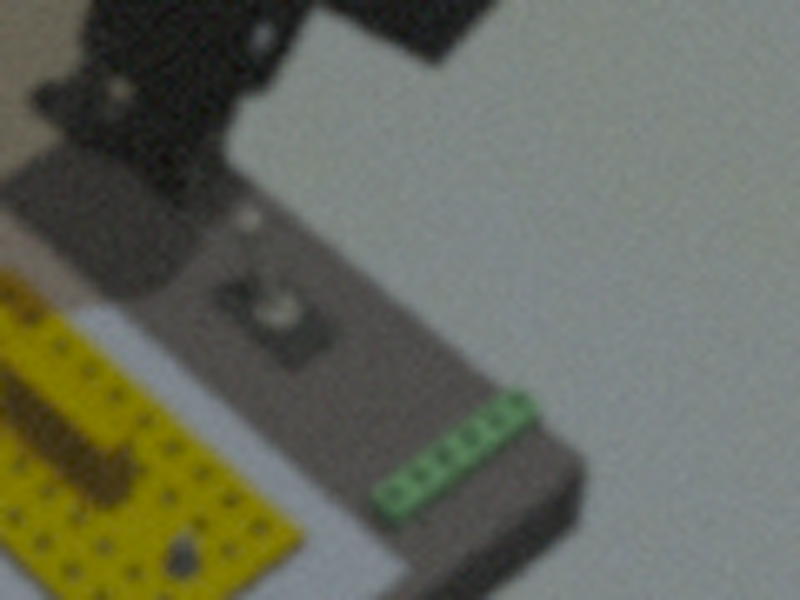

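The shut fingers, tip at crop (190,205), stand on the −y side of the ball at (245,217). Push along +y, then back off and rise.

```bash
python3 -m crank '{"fingers":[1,1,1,1,1,1,1,1,1,1,1],"offset":[[0.01,-0.003,0.002],[0.02,-0.003,0.004],[0.03,-0.003,0.004],[0.04,-0.003,0.004],[0.05,-0.003,0.004],[0.06,-0.003,0.004],[0.07,-0.003,0.004],[0.08,-0.003,0.004],[0.084,-0.003,0.004],[0.084,-0.003,0.004],[0.084,-0.003,0.004]],"turn":[0,0,0,0,0,0,0,0,0,0,0]}'; python3 -m crank '{"fingers":[1,1,1,1,1,1,1,1,1,1],"offset":[[-0.02,0,0],[-0.05,0,0],[-0.08,0,0],[-0.08,0,-0.05],[-0.08,0,-0.1],[-0.08,0,-0.18],[-0.08,0,-0.24],[-0.08,0,-0.24],[-0.08,0,-0.24],[-0.08,0,-0.24]],"turn":[0,0,0,0,0,0,0,0,0,0]}'
python3 -c "
from h import *
b=optics.snapshot('scene')
cv2.imwrite('pics/v.png',cv2.resize(b[180:285,240:380],(800,600),interpolation=cv2.INTER_CUBIC))
print(proj('scene',(.4854,.1469,.084)))"
```

```text
time_s: 14.43
ee_pos: [0.4823, 0.1282, 0.0727]
orientation: [-3.141, 0.0, 1.462]
wrist_force: [0.8, 0.4, 0.1]
grip_width: 0.001
gripper_force: 0.0
time_s: 15.27
ee_pos: [0.4774, 0.0874, 0.1925]
orientation: [-3.141, 0.0, 1.461]
wrist_force: [-0.3, 0.2, -0.4]
grip_width: -0.004
gripper_force: 0.0
[316.01290126 221.04361372]
```

View pics/v.png

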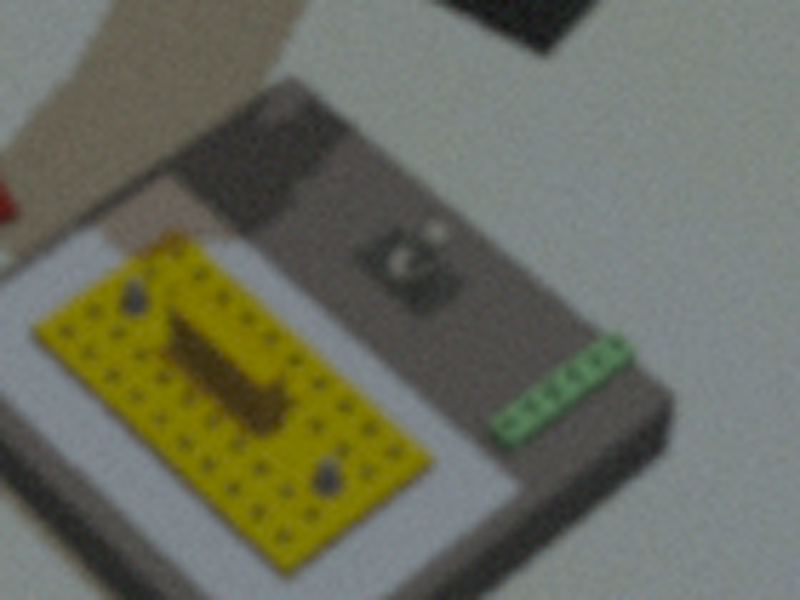

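The ball is now at crop (438,230), i.e. scene pixel (316.6,220.3). That matches the on-side prediction of (316,221). The template is home on both pins and the arm is clear.

```bash
python3 -c "
from rig import arm
print(arm.sign_off())"
```

```text
the job is handed in; nothing more can be done
None
```

The larger yellow template is home on both pins and let go, the toggle switch has snapped over to on, and the job is handed in; no verdict came back, but the last picture confirmed both.

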